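# Hold the jar pen's gate open

### The arm

A 6-joint arm with a two-finger parallel gripper is mounted at the origin on the work surface. World frame = base frame: x ahead of the robot, y to its left, z up, the work surface at z = 0. Lengths are in mm, angles in rad, forces in N, time in s.
With the tool pointing down it reaches from about 275 to 1000 mm from the base axis. Payload 8.4 kg.
Tool frame: the origin (TCP) lies midway between the tips of the shut fingers; the grasp point (between the pads) lies 19 mm behind it; z points along the fingers, y is the line along which they close (so a half turn about z gives the same grasp; the last joint's range is limited). The gripper opens to 85 mm and grips with 20 to 120 N. Pads are 22 mm wide; open, the fingers measure 114 mm over their backs; the gripper's body (76 mm by 85 mm) begins 54 mm behind the grasp point. The pads swing forward as they close: fully open they stand 13 mm farther back than shut.
Start: joints at [1.1, 0.353, 1.633, -0, 1.155, -0.002], TCP at [282.384, 557.573, 231.281] pointing down, gripper open.
Joint ranges: [-2.63, 2.63], [-0.92, 2.1], [0.06, 2.66], [-1.3, 4.44], [0, 2.69], [-3.02, 3.02]. Speed limits (rad/s): [2.22, 2.22, 2.79, 3.14, 3.14, 3.14].

### API

Orientations are given as [roll, pitch, yaw] about the fixed x, y, z axes, in that order (R = Rz(yaw) Ry(pitch) Rx(roll)).
In Python, from rig import telemetry, optics, r gives the robot as it stands.
- The arm moves only by the tool play_rows, never from a script. Its arguments are lists of equal length, an entry for each row: "dp": the shift along the tool's x, y, z in units of 40 mm (1.0 is 40 mm), a list of three; "rot": the turn, a rotation vector about the tool's x, y, z in units of 6 degrees (1.0 is 6 degrees), a list of three. In form: {"dp": [[tx, ty, tz], ...], "rot": [[ax, ay, az], ...]}. A call has 1 to 5 rows; each row is the pose to reach, as a shift and turn from the pose commanded when the call began, along the tool's axes at that moment; what a row does not reach only later rows make up. A row lasts 1/12 s, in which the tool goes at most 41.7 mm and 7.16 degrees, less where a joint would pass 70% of its speed; a pose out of reach is approached as far as the arm can. A call with a gripper value outside its range is refused whole. "fingers" is the opening, from 0 (shut) to 1 (fully open), set as the call begins (left out, the last holds). The fingers move at their own pace and stop on an object; "grip_force" is the grip in N (left out, the last holds). Time passes only in rows, so rows that repeat a pose let the fingers close. It gives the time, the measured TCP pose, the force, the opening and the grip force at its end, in the units of the state.
- telemetry.sense(): the state, without advancing time (a new reading comes with each control period).
- optics.grab_frame(name): name is "side" or "top"; returns a dict with "color" (420x560x3 uint8, red, green, blue), "mtx" (3x3 intrinsics, pixels), "R" (3x3) and "t" (3): a world point X has camera coordinates R X + t. Camera axes: x right, y down, z forward; pixel columns grow to the right and rows downward; lengths in mm; the calibration is good to about 2 mm. A picture is of the moment at which its call begins. There is no depth.
- r.sign_off(): hands the job in; it is judged then, once.
The state is a dict: "clock": time; "qpos": joint angles; "qvel": joint speeds; "joint_efforts": joint torques, N m; "eef_pos": TCP position; "tcp_rot": TCP orientation; "contact_force": force on the tool from outside, world axes, zero at the start; "wrist_torque": the same for the moment, N m; "opening": opening from 0.0 (shut) to 1.0 (fully open); "grasp_force": force on a finger pad.
Only numpy, scipy, OpenCV 4.12 (cv2) and the standard library are available. Lean on these libraries where they do the work, as an engineer would, in place of code of your own. Each camera call takes 0.05 s, during which the arm holds its last target. There are 200 camera calls.

### The job

Open the gate of the steel jar pen and hold it wide open for the packer: first squeeze the catch on the latch post fully together so that its bolt stays withdrawn, only then squeeze the handle on top of the gate, and keeping it squeezed swing the gate out over its detent until it stands about square to its closed position. Finish while still holding: stay there with the handle squeezed fully together and the gate wide and still, because it springs back if let go. Leave the jars and everything else on the table where they are.

Things in the scene. Friction and masses are not known exactly. Their poses are not given: they have to be found in the camera images.
- pen: Low steel wire pen, fixed, 190 x 200 mm, holding jars. Origin: on the table under the middle of the closed gate; x points into the pen (from the robot), y to the hinge side, z up. Gate line x = 0. Hinge post (124 mm tall) at y 89 mm, latch post (109) at y -98, post catch's bracket (100 tall) y -105 to -190. Other sides: rails 83 mm high. Detent ball in a 4 mm sill under the gate's swing.
- post_catch (a joint): First catch, on the latch post, beside the gate's free end: a sliding bolt with an upright black paddle that is squeezed towards a like fixed paddle. 0 = bolt fully across the gate, 0.014 m = fully squeezed (stop, bolt clear). Friction of 4 N only, no spring: it stays where it is put. Starts within 0 to 0.003.
- post_fixed (a point): Post catch, fixed paddle (black, 24 mm along pen x, 5 mm thick along pen y, top at 165 mm above the table, free down to 115 mm). The point is its middle, 140 mm above the table, at pen (-6, -167.5) mm. Its outer face is the one towards pen -y.
- post_moving (a point): Post catch, moving paddle, same size and height; the point is its middle. At joint 0 it is 40 mm from post_fixed towards pen +y; squeezed, it slides to post_fixed until the centres are 26 mm apart. Outer faces 45, then 31 mm apart. The fixed paddle does not yield: centre the grip on the squeezed pair, 13 mm from post_fixed. The handle's nearest paddle is 72 mm further along pen +y.
- handle_catch (a joint): Second catch, the squeeze handle on the gate's top: 0 = bolt out, 0.014 m = fully squeezed (stop, bolt clear of its keeper). Sprung: 3.6 N at 0, 7.8 N fully squeezed; it shoots out again when let go.
- handle_fixed (a point): Handle, fixed paddle, part of the gate, the one nearer the hinge (black, 24 mm across the gate, 5 mm thick along it, top at 165 mm, free down to 115 mm above the table). The point is its middle, 140 mm above the table, 100 mm from the hinge axis along the gate.
- handle_moving (a point): Handle, moving paddle, same size and height, nearer the gate's free end; the point is its middle, 140 mm from the hinge axis at joint 0. Squeezed, it slides along the gate to handle_fixed until the centres are 26 mm apart (the pair's middle is then 113 mm from the hinge axis: centre the grip there). Outer faces 45 mm apart at first, 31 mm squeezed.
- gate (a joint): Gate angle: 0 closed, grows as the free end swings out towards the robot (clockwise from above), stop at 1.65 rad. Gate 170 mm long, top rail 111 mm high. A hinge spring closes it: 0.23 N m at 0, 0.47 N m at 1.6 rad (4 N at the handle). A sprung ball in the sill makes a detent from about 0.75 to 0.95 rad (extra 5 to 8 N at the handle). Either bolt locks it (2 mm of play).
- gate_hinge (a point): Point on the gate's vertical hinge axis, 140 mm above the table, at pen (0, 85) mm.
- jar_a: Filled jar in the pen, orange with black lid, r 28 mm, 85 mm tall, loose. Origin: centre of its underside, z up. To be left alone.
- jar_b: Filled jar in the pen, orange with black lid, r 28 mm, 85 mm tall, loose. Origin: centre of its underside, z up. To be left alone.
- jar_c: Filled jar in the pen, orange with black lid, r 28 mm, 85 mm tall, loose. Origin: centre of its underside, z up. To be left alone.
- small_jar_a: Small amber jar with brown paper cap, r 23 mm, 70 mm tall, loose, standing near the latch post outside the pen. Origin: centre of its underside, z up. To be left alone.
- small_jar_b: Small amber jar with brown paper cap, r 23 mm, 70 mm tall, loose, standing near the latch post outside the pen. Origin: centre of its underside, z up. To be left alone.
- scale: Digital scale, 200 x 160 x 40 mm, loose, on the left. Origin: centre of its underside. To be left alone.
- tub: White lidded tub, r 50 mm, 110 mm tall, loose, on the right. Origin: centre of its underside. To be left alone.
- carton: White and blue carton, 70 x 110 x 85 mm, loose, on the left. Origin: centre of its underside. To be left alone.

How it is judged (in metres and radians):
On the way, in this order (a step that is already met when the one before it is completed fails the run):
1. the post catch is squeezed together (at least 11 mm of its 14) with the gate still closed (value of joint post_catch above 0.011 m and value of joint gate below 0.1 rad), for 0.1 s.
2. the handle is squeezed between the fingers (at least 10 mm of its 14) with the gate still closed and the post bolt withdrawn (value of joint each of handle_catch, post_catch above 0.01 m and value of joint gate below 0.15 rad and contact force between the fingers and pen above 2 N), for 0.1 s.
3. the gate is past its detent (1.05 rad), handle still squeezed (value of joint gate above 1.05 rad and value of joint handle_catch above 0.01 m), for 0.1 s.
At the end, for the whole second after the job is handed in: The gate is held at more than 1.3 rad (75 degrees), still (under 0.1 rad/s), by the fingers with the handle squeezed at least 10 mm of its 14 and the post bolt withdrawn at least 10 mm; jars, small jars, scale, tub and carton are upright and within 20 mm of where they were (value of joint gate above 1.3 rad and velocity of joint gate between -0.1 and 0.1 rad/s and value of joint each of handle_catch, post_catch above 0.01 m and contact force between the fingers and pen above 2 N and distance of each of jar_a, jar_b, jar_c, small_jar_a, small_jar_b, scale, tub, carton from where it was at the start of the episode below 0.02 m and angle between each of jar_a, jar_b, jar_c, small_jar_a, small_jar_b, scale, tub, carton's own z axis and vertical below 0.3 rad); the arm keeps its last pose, push and grip.
It fails at once if the handle is squeezed (8 mm) before the post catch (8 mm) (value of joint handle_catch above 0.008 m and value of joint post_catch below 0.008 m).
It fails at once if the handle is let go (under 5 mm) with the gate swung out beyond 0.3 rad (value of joint handle_catch below 0.005 m and value of joint gate above 0.3 rad).
It fails at once if a jar, small jar, the scale, the tub or the carton is moved by more than 20 mm or tipped ((distance of jar_a from where it was at the start of the episode above 0.02 m or angle between jar_a's own z axis and vertical above 0.3 rad) or (distance of jar_b from where it was at the start of the episode above 0.02 m or angle between jar_b's own z axis and vertical above 0.3 rad) or (distance of jar_c from where it was at the start of the episode above 0.02 m or angle between jar_c's own z axis and vertical above 0.3 rad) or (distance of small_jar_a from where it was at the start of the episode above 0.02 m or angle between small_jar_a's own z axis and vertical above 0.3 rad) or (distance of small_jar_b from where it was at the start of the episode above 0.02 m or angle between small_jar_b's own z axis and vertical above 0.3 rad) or (distance of scale from where it was at the start of the episode above 0.02 m or angle between scale's own z axis and vertical above 0.3 rad) or (distance of tub from where it was at the start of the episode above 0.02 m or angle between tub's own z axis and vertical above 0.3 rad) or (distance of carton from where it was at the start of the episode above 0.02 m or angle between carton's own z axis and vertical above 0.3 rad)).
It also fails if it takes over 45 s, if anything falls off the work surface, if the arm or the gripper's body presses on something with over 40 N, if the wrist force passes 120 N, or if a joint passes its speed limit or range.

## Working session

There is one attempt and no reset: what is moved stays moved. The work goes in short steps, Python scripts to look and compute and a tool call to move; the robot and the scene stay as the last step left them, time stands still between calls to the robot, and variables do not carry over. Pictures are saved under pics/ and viewed, at most 10 in all, crops included, and the job is handed in when it is done.

Besides the shell and the picture viewer there is one more tool, called after "Request:" as name(argument=value, ...) on one line, values as JSON. play_rows: Moves the arm, as the interface text tells. Its arguments: {"type":"object","properties":{"dp":{"type":"array"},"rot":{"type":"array"},"fingers":{"type":"number"},"grip_force":{"type":"number"}},"required":["dp","rot"]}

```bash
mkdir -p pics && python3 - <<'E'
from rig import telemetry, optics, r
import cv2, numpy as np, pickle
print(telemetry.sense())
d={}
for n in("side","top"):
    f=optics.grab_frame(n); d[n]=f; cv2.imwrite(f"pics/{n}0.png",f["color"][:,:,::-1]); print(n,f["mtx"],f["R"],f["t"])
pickle.dump(d,open("f0.pkl","wb"))
E
```

```text
{'clock': 0.0, 'qpos': array([ 1.09962604e+00,  3.53649815e-01,  1.63415016e+00,  1.93253682e-05,
        1.15519201e+00, -2.38610475e-03]), 'qvel': array([ 0.00137374,  0.00020885, -0.00048743, -0.001097  ,  0.00065108,
        0.00133597]), 'joint_efforts': array([ 2.15900756e-03, -6.05248404e+01, -3.42063475e+01,  1.02521249e-04,
        9.23588901e-03, -4.33168748e-05]), 'eef_pos': array([282.14378132, 557.15011014, 230.55378187]), 'tcp_rot': array([-3.14019337e+00, -2.10082137e-05,  2.67280064e+00]), 'contact_force': array([0.14920107, 0.0406742 , 0.70157278]), 'wrist_torque': array([-0.01842381, -0.01000488, -0.00735517]), 'grasp_force': 0.0, 'opening': 1.000737123270076}
side [[496.22474074   0.         278.59126789]
 [  0.         496.22474074 216.14590744]
 [  0.           0.           1.        ]] [[ 0.9178207  -0.39659873  0.01773713]
 [-0.18687386 -0.47102482 -0.86209847]
 [ 0.35026179  0.78793722 -0.50643027]] [-502.5206251   195.01864593 1420.49217352]
top [[381.33690612   0.         282.93366638]
 [  0.         381.33690612 206.10162433]
 [  0.           0.           1.        ]] [[ 0.00966707 -0.99978529  0.01832808]
 [-0.99531743 -0.01138351 -0.0959876 ]
 [ 0.09617563 -0.01731434 -0.99521378]] [ -26.62574395  569.29723571 1176.35098611]
```

View pics/side0.png

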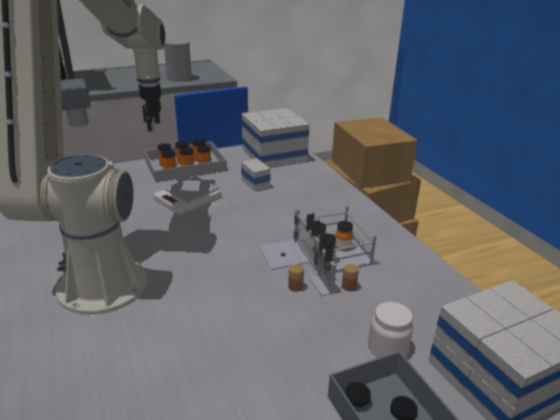

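View pics/top0.png

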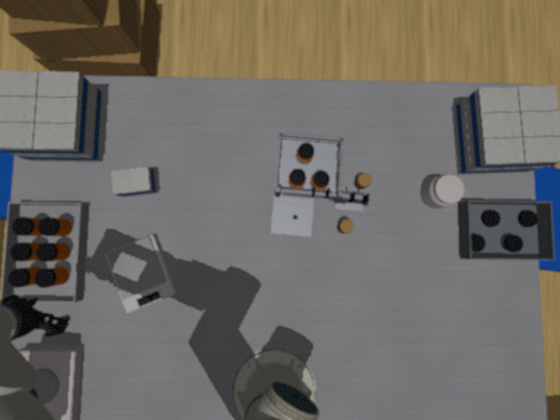

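The top view shows the pen at about cols 275-370, rows 135-205, with the sill plate at (293,215) and the small jars at (364,180) and (346,226). The side view shows the pen at (295-375, 208-290). I'll enlarge both.

```bash
python3 - <<'E'
import cv2,pickle,numpy as np
d=pickle.load(open("f0.pkl","rb"))
a=d["top"]["color"][130:240,260:390,::-1]; b=d["side"]["color"][200:300,260:390,::-1]
a=cv2.resize(a,None,fx=6,fy=6*0.9,interpolation=cv2.INTER_CUBIC) if 0 else cv2.resize(a,(780,660),interpolation=cv2.INTER_CUBIC)[:600]
b=cv2.resize(b,(780,600),interpolation=cv2.INTER_CUBIC)
cv2.imwrite("pics/tc.png",cv2.convertScaleAbs(a,alpha=1.5)); cv2.imwrite("pics/sc.png",cv2.convertScaleAbs(b,alpha=1.5))
E
```

```text
(no output)
```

View pics/tc.png

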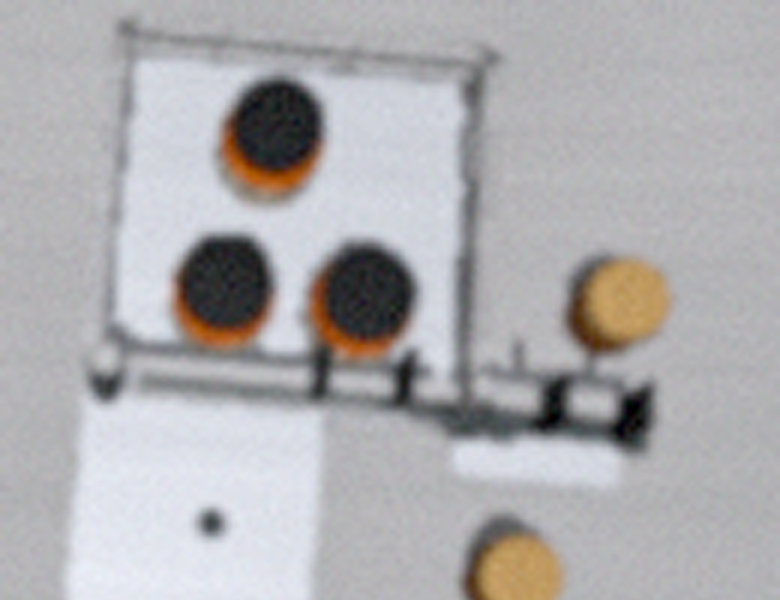

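View pics/sc.png

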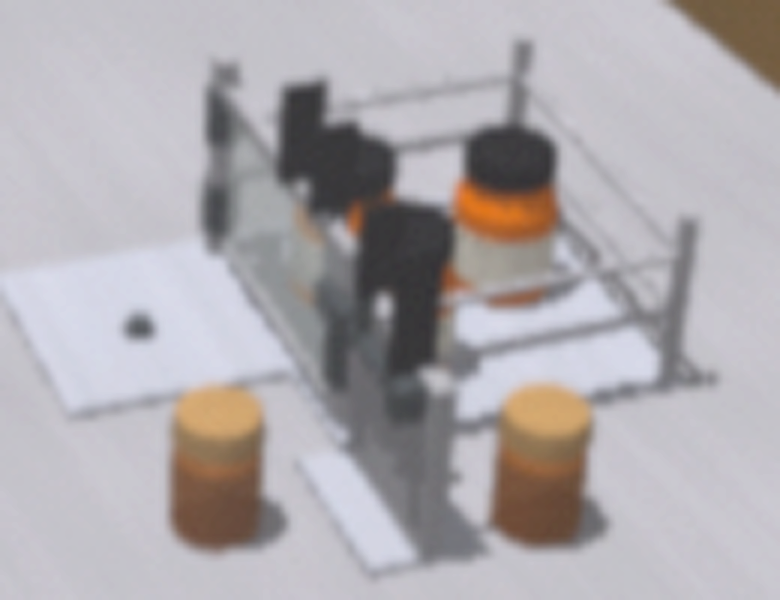

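The crops show four black paddles. In the top crop (6x) they are: handle fixed (322,373), handle moving (404,378), post moving (555,400), post fixed (637,413). In the side crop the handle paddles are at (303,130) and (335,165), with the post pair near (418,250). Next I'll compute centroids and cast rays.

```bash
cat > h.py <<'E'
import numpy as np, cv2
def ray(f,u,v,z):
    R,t=f["R"],f["t"]; c=-R.T@t
    d=R.T@np.linalg.inv(f["mtx"])@[u,v,1]
    return (c+d*(z-c[2])/d[2])
def proj(f,X):
    p=f["mtx"]@(f["R"]@np.asarray(X,float)+f["t"]); return p[:2]/p[2]
E
python3 - <<'E'
import pickle; from h import *
from scipy.optimize import least_squares
d=pickle.load(open("f0.pkl","rb")); T,S=d["top"],d["side"]
g=T["color"].max(2).astype(float)
P=[]
for cx,cy in((322,373),(404,378),(555,400),(637,413)):
    u,v=cx/6+260-.4,cy/6+130-.4
    y0,x0=int(v)-6,int(u)-4; w=np.clip(95-g[y0:y0+13,x0:x0+9],0,None)
    yy,xx=np.mgrid[y0:y0+13,x0:x0+9]; m=np.array([(w*xx).sum(),(w*yy).sum()])/w.sum()
    P.append(m); print(m,ray(T,*m,140).round(1))
pen=lambda q,x,y,z:[q[0]+np.cos(q[2])*x-np.sin(q[2])*y,q[1]+np.sin(q[2])*x+np.cos(q[2])*y,z]
pts=[(0,-15),(0,-55),(-6,-127.5),(-6,-167.5)]
f=lambda q:np.ravel([proj(T,pen(q,*p,140))-m for p,m in zip(pts,P)])
q=least_squares(f,[700,-60,0]).x; print("pen",q, f(q).round(2))
for p in [(0,-15,140),(0,-55,140),(-6,-127.5,140),(-6,-167.5,165),(0,89,124)]: print(p,np.round(pen(q,*p),1),"side crop",((proj(S,pen(q,*p))-[260,200])*6).round(),"top crop",((proj(T,pen(q,*p))-[260,130])*6).round())
for n,(u,v) in dict(a=(622,300),b=(517,570)).items(): print(n,ray(T,u/6+260,v/6+130,70).round())
E
```

```text
[313.17107692 191.15938462] [ 602.9 -105.2  140. ]
[326.61296758 193.39850374] [ 596.8 -144.   140. ]
[351.97959184 197.57142857] [ 585.6 -217.1  140. ]
[364.76497326 199.24839572] [ 581.2 -254.   140. ]
pen [ 6.03575301e+02 -8.95491044e+01 -9.83805084e-02] [-0.26  0.26  0.11 -0.46 -0.43  0.18  0.58  0.02]
(0, -15, 140) [ 602.1 -104.5  140. ] side crop [301. 119.] top crop [317. 369.]
(0, -55, 140) [ 598.2 -144.3  140. ] side crop [330. 160.] top crop [400. 378.]
(-6, -127.5, 140) [ 585.1 -215.8  140. ] side crop [375. 240.] top crop [549. 407.]
(-6, -167.5, 165) [ 581.2 -255.6  165. ] side crop [412. 240.] top crop [645. 410.]
(0, 89, 124) [612.3  -1.  124. ] side crop [229.  48.] top crop [102. 350.]
a [ 649. -268.   70.]
b [ 510. -213.   70.]
```

Request:
play_rows(dp=[[-0.74, -0.68, 0], [-1.47, -1.35, 0], [-2.2, -2.03, 0], [-2.94, -2.7, 0], [-3.68, -3.38, 0]], rot=[[0, 0, -0.7], [0, 0, -1.4], [0, 0, -2.1], [0, 0, -2.8], [0, 0, -3.53]], fingers=1.0)

```text
clock: 0.52
eef_pos: [352.6, 368.6, 230.9]
tcp_rot: [-3.141, -0.0, 3.047]
contact_force: [1.4, 1.0, -0.1]
opening: 0.998
grasp_force: 0.0
```

Request:
play_rows(dp=[[-0.44, -0.9, 0], [-0.88, -1.8, 0], [-1.32, -2.7, 0], [-1.76, -3.6, 0], [-2.2, -4.5, 0]], rot=[[0, 0, 0], [0, 0, 0], [0, 0, 0], [0, 0, 0], [0, 0, 0]])

```text
clock: 0.93
eef_pos: [422.4, 180.7, 231.2]
tcp_rot: [-3.142, -0.0, 3.043]
contact_force: [0.2, 0.6, -0.5]
opening: 1.003
grasp_force: 0.0
```

Request:
play_rows(dp=[[-0.44, -0.9, 0], [-0.88, -1.8, 0], [-1.32, -2.7, 0], [-1.76, -3.6, 0], [-2.2, -4.5, 0]], rot=[[0, 0, 0], [0, 0, 0], [0, 0, 0], [0, 0, 0], [0, 0, 0]])

```text
clock: 1.35
eef_pos: [492.2, -7.3, 231.2]
tcp_rot: [3.142, -0.0, 3.042]
contact_force: [1.5, 0.2, 0.5]
opening: 0.999
grasp_force: 0.0
```

Request:
play_rows(dp=[[-0.44, -0.9, 0], [-0.88, -1.8, 0], [-1.32, -2.7, 0], [-1.76, -3.6, 0], [-2.2, -4.5, 0]], rot=[[0, 0, 0], [0, 0, 0], [0, 0, 0], [0, 0, 0], [0, 0, 0]])

```text
clock: 1.77
eef_pos: [561.9, -195.1, 231.0]
tcp_rot: [3.141, -0.0, 3.042]
contact_force: [0.4, 0.2, -0.3]
opening: 0.999
grasp_force: 0.0
```

Request:
play_rows(dp=[[-0.3, -0.6, 0], [-0.62, -1.13, 0], [-0.62, -1.13, 0]], rot=[[0, 0, 0], [0, 0, 0], [0, 0, 0]])

```text
clock: 2.02
eef_pos: [583.3, -244.5, 230.7]
tcp_rot: [-3.14, 0.001, 3.04]
contact_force: [-0.6, 0.6, -0.9]
opening: 1.003
grasp_force: 0.0
```

```bash
python3 - <<'E'
from rig import telemetry, optics, r
from h import *
s=telemetry.sense(); print(s["eef_pos"],s["tcp_rot"],s["qpos"])
o=[]
for n,c in(("side",(300,190)),("top",(310,150))):
    f=optics.grab_frame(n); x,y=c
    print(n,(proj(f,s["eef_pos"])-c)*5)
    o.append(cv2.resize(f["color"][y:y+80,x:x+80,::-1],(400,400),interpolation=cv2.INTER_CUBIC))
cv2.imwrite("pics/c1.png",cv2.convertScaleAbs(np.hstack(o),alpha=1.6))
E
```

```text
[ 583.29991738 -244.47960468  230.71699892] [-3.14025965e+00  8.38464320e-04  3.03990415e+00] [-3.98703824e-01  3.64371352e-01  1.61805907e+00 -1.12363793e-03
  1.15797058e+00 -1.86736090e+00]
side [145.528642   135.01211067]
top [295.71315157 222.50830769]
```

View pics/c1.png

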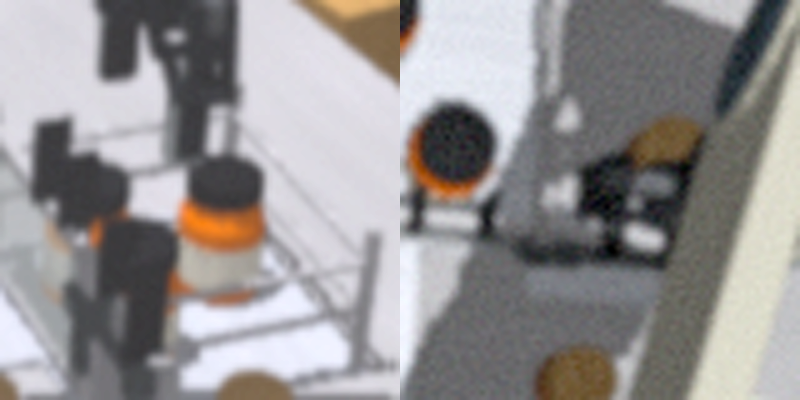

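The side view shows the fingertips at (118,78) and (188,155) in the crop, about where they were projected, with the same small offset as the paddles. The grip is therefore lined up on the post catch. I'll descend.

Request:
play_rows(dp=[[0, 0.04, 0.6], [0, 0.04, 1.2], [0, 0.04, 1.6], [0, 0.04, 1.9], [0, 0.04, 2.0]], rot=[[0, 0, 0], [0, 0, 0], [0, 0, 0], [0, 0, 0], [0, 0, 0]])

```text
clock: 2.53
eef_pos: [580.9, -237.3, 149.3]
tcp_rot: [3.14, -0.003, 3.043]
contact_force: [-0.3, -0.8, -0.1]
opening: 1.002
grasp_force: 0.0
```

Request:
play_rows(dp=[[0, 0, 0.2], [0, 0, 0.4], [0, 0, 0.6], [0, 0, 0.6]], rot=[[0, 0, 0], [0, 0, 0], [0, 0, 0], [0, 0, 0]])

```text
clock: 2.87
eef_pos: [581.6, -238.5, 126.0]
tcp_rot: [3.141, -0.002, 3.043]
contact_force: [-0.2, 0.6, -0.3]
opening: 1.002
grasp_force: 0.0
```

```bash
python3 - <<'E'
from rig import telemetry, optics, r
from h import *
s=telemetry.sense(); print(s["eef_pos"],s["contact_force"])
o=[]
for n,c in(("side",(300,190)),("top",(310,150))):
    f=optics.grab_frame(n); x,y=c
    o.append(cv2.resize(f["color"][y:y+80,x:x+80,::-1],(400,400),interpolation=cv2.INTER_CUBIC))
cv2.imwrite("pics/c2.png",cv2.convertScaleAbs(np.hstack(o),alpha=2))
E
```

```text
[ 581.59927688 -238.52145889  125.98275058] [-0.1500533   0.58340252 -0.28828428]
```

View pics/c2.png

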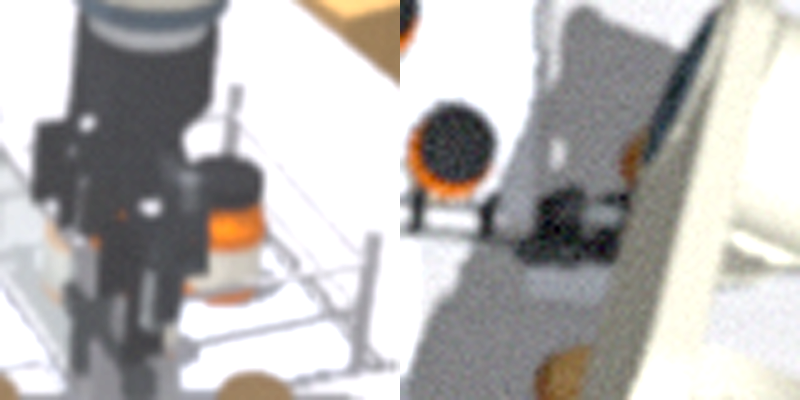

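The crop shows the gripper straddling the post paddles with no contact force. I'll shift 4 mm to centre and squeeze gently.

Request:
play_rows(dp=[[0, -0.1, 0], [0, -0.1, 0], [0, -0.1, 0], [0, -0.1, 0], [0, -0.1, 0]], rot=[[0, 0, 0], [0, 0, 0], [0, 0, 0], [0, 0, 0], [0, 0, 0]], fingers=0.45, grip_force=30)

```text
clock: 3.38
eef_pos: [582.2, -242.4, 127.7]
tcp_rot: [3.141, 0.001, 3.042]
contact_force: [0.8, 3.3, 2.2]
opening: 0.453
grasp_force: 2.0
```

Request:
play_rows(dp=[[0, 0, 0], [0, 0, 0], [0, 0, 0], [0, 0, 0], [0, 0, 0]], rot=[[0, 0, 0], [0, 0, 0], [0, 0, 0], [0, 0, 0], [0, 0, 0]], fingers=0.3)

```text
clock: 3.8
eef_pos: [581.9, -245.2, 128.3]
tcp_rot: [-3.138, 0.001, 3.044]
contact_force: [-3.7, -9.0, 6.5]
opening: 0.353
grasp_force: 34.0
```

Request:
play_rows(dp=[[0, 0, 0], [0, 0, 0]], rot=[[0, 0, 0], [0, 0, 0]])

```text
clock: 3.97
eef_pos: [581.9, -245.2, 128.3]
tcp_rot: [-3.138, 0.001, 3.044]
contact_force: [-3.4, -8.0, 5.6]
opening: 0.355
grasp_force: 34.0
```

Request:
play_rows(dp=[[0, 0, 0], [0, 0, 0], [0, 0, 0], [0, 0, 0], [0, 0, 0]], rot=[[0, 0, 0], [0, 0, 0], [0, 0, 0], [0, 0, 0], [0, 0, 0]], fingers=1.0)

```text
clock: 4.38
eef_pos: [581.8, -242.7, 127.1]
tcp_rot: [3.141, -0.0, 3.043]
contact_force: [-0.3, -0.2, 0.5]
opening: 0.998
grasp_force: 0.0
```

Request:
play_rows(dp=[[0, 0, -0.5], [0, 0, -1.2], [0, 0, -1.8], [0, 0, -1.8], [0, 0, -1.8]], rot=[[0, 0, 0], [0, 0, 0], [0, 0, 0], [0, 0, 0], [0, 0, 0]])

```text
clock: 4.8
eef_pos: [582.7, -243.1, 200.7]
tcp_rot: [-3.141, 0.003, 3.043]
contact_force: [-0.5, -0.2, 0.5]
opening: 0.997
grasp_force: 0.0
```

Request:
play_rows(dp=[[-0.05, 0.8, 0], [-0.1, 1.6, 0], [-0.15, 2.4, 0], [-0.15, 3.1, 0], [-0.15, 3.1, 0]], rot=[[0, 0, 0], [0, 0, 0], [0, 0, 0], [0, 0, 0], [0, 0, 0]])

```text
clock: 5.22
eef_pos: [599.5, -115.5, 197.7]
tcp_rot: [3.14, -0.003, 3.045]
contact_force: [0.0, -0.2, -0.2]
opening: 1.005
grasp_force: 0.0
```

```bash
python3 - <<'E'
from rig import telemetry, optics, r
from h import *
s=telemetry.sense(); print(s["eef_pos"],s["tcp_rot"])
o=[]
for n,c in(("side",(290,190)),("top",(300,150))):
    f=optics.grab_frame(n); x,y=c
    print((proj(f,s["eef_pos"]+[0,0,13])-c)*5)
    o.append(cv2.resize(f["color"][y:y+80,x:x+80,::-1],(400,400),interpolation=cv2.INTER_CUBIC))
cv2.imwrite("pics/c3.png",cv2.convertScaleAbs(np.hstack(o),alpha=2))
E
```

```text
[ 599.5482754  -115.50868794  197.71995524] [ 3.13970322e+00 -2.53246894e-03  3.04513668e+00]
[111.46063799  54.05799008]
[ 97.69363744 194.38840805]
```

View pics/c3.png

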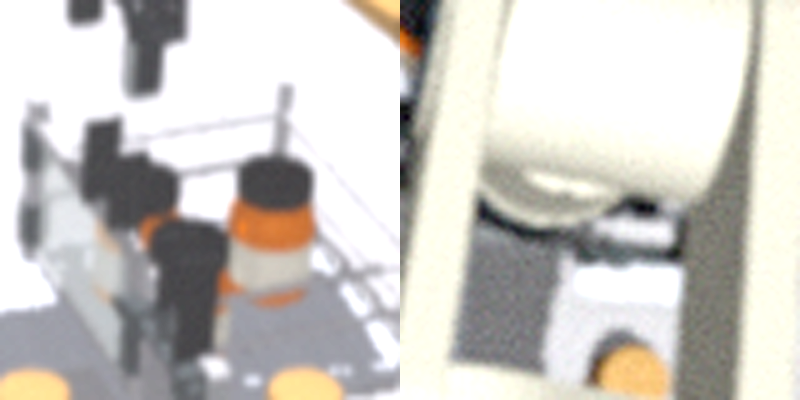

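The side crop shows the post paddles closed up (148-228, 220), the gate closed, and the fingers above the handle pair (85-120, 120-225). I'll descend onto the handle.

Request:
play_rows(dp=[[0, 0, 0.5], [0, 0, 1.0], [0, 0, 1.4], [0, 0, 1.8], [0, 0, 1.8]], rot=[[0, 0, 0], [0, 0, 0], [0, 0, 0], [0, 0, 0], [0, 0, 0]])

```text
clock: 5.73
eef_pos: [597.4, -120.9, 123.5]
tcp_rot: [3.141, -0.006, 3.041]
contact_force: [-1.7, 0.3, -0.2]
opening: 1.001
grasp_force: 0.0
```

Request:
play_rows(dp=[[0, 0, 0], [0, 0, 0]], rot=[[0, 0, 0], [0, 0, 0]])

```text
clock: 5.9
eef_pos: [600.3, -120.9, 127.7]
tcp_rot: [-3.141, 0.0, 3.042]
contact_force: [0.2, 1.3, 0.9]
opening: 1.0
grasp_force: 0.0
```

Request:
play_rows(dp=[[0, 0, 0], [0, 0, 0], [0, 0, 0], [0, 0, 0], [0, 0, 0]], rot=[[0, 0, 0], [0, 0, 0], [0, 0, 0], [0, 0, 0], [0, 0, 0]], fingers=0.45, grip_force=60)

```text
clock: 6.32
eef_pos: [600.7, -121.1, 128.3]
tcp_rot: [-3.14, 0.002, 3.043]
contact_force: [-0.9, -5.4, 4.8]
opening: 0.45
grasp_force: 3.1
```

Request:
play_rows(dp=[[0, 0, 0], [0, 0, 0], [0, 0, 0], [0, 0, 0], [0, 0, 0]], rot=[[0, 0, 0], [0, 0, 0], [0, 0, 0], [0, 0, 0], [0, 0, 0]], fingers=0.25)

```text
clock: 6.73
eef_pos: [600.6, -119.3, 128.9]
tcp_rot: [3.141, 0.001, 3.044]
contact_force: [-2.5, 5.3, 11.2]
opening: 0.35
grasp_force: 58.1
```

Request:
play_rows(dp=[[0, 0, 0], [0, 0, 0], [0, 0, 0]], rot=[[0, 0, 0], [0, 0, 0], [0, 0, 0]])

```text
clock: 6.98
eef_pos: [600.6, -119.3, 128.9]
tcp_rot: [3.141, 0.001, 3.044]
contact_force: [-2.6, 5.0, 11.1]
opening: 0.349
grasp_force: 58.1
```

Request:
play_rows(dp=[[0.148, 0.004, 0], [0.295, 0.015, 0], [0.442, 0.035, 0], [0.587, 0.062, 0], [0.731, 0.096, 0]], rot=[[0, 0, 0.5], [0, 0, 1.0], [0, 0, 1.5], [0, 0, 2.0], [0, 0, 2.5]])

```text
clock: 7.4
eef_pos: [571.7, -113.3, 128.9]
tcp_rot: [-3.141, 0.002, 2.78]
contact_force: [-1.9, 0.9, 12.1]
opening: 0.345
grasp_force: 58.2
```

Request:
play_rows(dp=[[0.148, 0.004, 0], [0.295, 0.015, 0], [0.442, 0.035, 0], [0.587, 0.062, 0], [0.731, 0.096, 0]], rot=[[0, 0, 0.5], [0, 0, 1.0], [0, 0, 1.5], [0, 0, 2.0], [0, 0, 2.5]])

```text
clock: 7.82
eef_pos: [545.3, -99.9, 128.9]
tcp_rot: [-3.141, 0.001, 2.518]
contact_force: [-3.8, -2.1, 13.3]
opening: 0.348
grasp_force: 58.0
```

Request:
play_rows(dp=[[0.148, 0.004, 0], [0.295, 0.015, 0], [0.442, 0.035, 0], [0.587, 0.062, 0], [0.731, 0.096, 0]], rot=[[0, 0, 0.5], [0, 0, 1.0], [0, 0, 1.5], [0, 0, 2.0], [0, 0, 2.5]])

```text
clock: 8.23
eef_pos: [524.4, -81.2, 129.0]
tcp_rot: [-3.14, 0.005, 2.257]
contact_force: [-0.7, -17.9, 6.1]
opening: 0.348
grasp_force: 61.0
```

Request:
play_rows(dp=[[0.148, 0.004, 0], [0.295, 0.015, 0], [0.442, 0.035, 0], [0.587, 0.062, 0], [0.731, 0.096, 0]], rot=[[0, 0, 0.5], [0, 0, 1.0], [0, 0, 1.5], [0, 0, 2.0], [0, 0, 2.5]], grip_force=70)

```text
clock: 8.65
eef_pos: [506.9, -55.0, 128.9]
tcp_rot: [-3.139, 0.001, 1.994]
contact_force: [-9.7, -6.3, 22.0]
opening: 0.34
grasp_force: 67.2
```

Request:
play_rows(dp=[[0.148, 0.004, 0], [0.295, 0.015, 0], [0.442, 0.035, 0], [0.587, 0.062, 0], [0.731, 0.096, 0]], rot=[[0, 0, 0.5], [0, 0, 1.0], [0, 0, 1.5], [0, 0, 2.0], [0, 0, 2.5]])

```text
clock: 9.07
eef_pos: [497.9, -26.5, 128.9]
tcp_rot: [-3.138, 0.001, 1.732]
contact_force: [-12.8, -6.1, 25.5]
opening: 0.338
grasp_force: 66.9
```

Request:
play_rows(dp=[[0.1, 0.0, 0], [0.2, 0.0, 0], [0.295, 0.0, 0], [0.39, 0.0, 0], [0.49, 0.0, 0]], rot=[[0, 0, 0.33], [0, 0, 0.67], [0, 0, 1.0], [0, 0, 1.33], [0, 0, 1.67]])

```text
clock: 9.48
eef_pos: [496.0, -6.9, 128.9]
tcp_rot: [-3.141, 0.001, 1.557]
contact_force: [-4.2, -4.4, 17.6]
opening: 0.346
grasp_force: 70.0
```

Request:
play_rows(dp=[[0, 0, 0], [0, 0, 0], [0, 0, 0], [0, 0, 0], [0, 0, 0]], rot=[[0, 0, 0], [0, 0, 0], [0, 0, 0], [0, 0, 0], [0, 0, 0]])

```text
clock: 9.9
eef_pos: [496.1, -7.1, 128.9]
tcp_rot: [-3.141, 0.001, 1.559]
contact_force: [-7.1, -3.7, 20.0]
opening: 0.348
grasp_force: 69.5
```

```bash
python3 - <<'E'
from rig import telemetry, optics, r
from h import *
s=telemetry.sense(); print(s["eef_pos"],s["tcp_rot"],s["contact_force"],s["opening"],s["grasp_force"],s["qvel"].round(4))
f=optics.grab_frame("side")
cv2.imwrite("pics/c4.png",cv2.convertScaleAbs(cv2.resize(f["color"][170:300,240:400,::-1],(640,520),interpolation=cv2.INTER_CUBIC),alpha=1.7))
E
```

```text
[496.05222078  -7.06084058 128.86088375] [-3.14065130e+00  8.17658280e-04  1.55892137e+00] [-7.07957252 -3.7379388  20.02658037] 0.34751002122760155 69.54227328300476 [-0.0014  0.0006  0.0001 -0.0007 -0.0012  0.0001]
```

View pics/c4.png

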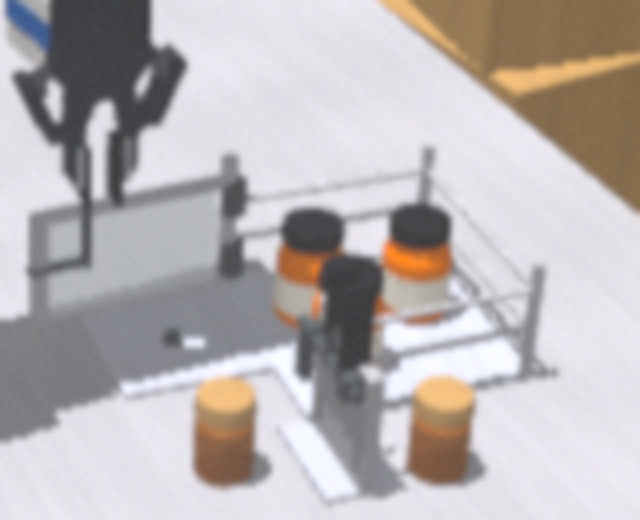

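The view shows the gate standing square, from its free end at (40,250) to the hinge at (230,210). The handle is still gripped at (100,170), the post catch is still squeezed at (352,300), and the jars are in place. I'll hand in.

```bash
python3 -c "
from rig import r
print(r.sign_off())"
```

```text
the job is handed in; nothing more can be done
None
```

I squeezed the post catch first, then the handle, and swung the gate past its detent to about 1.48 rad. I handed the job in still holding it there, squeezed and still, with the jars unmoved in the last picture; the sign-off returned no verdict.

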